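# Re-set the delay stage's handwheel to its pointer, taking up the free play

### The arm

A 6-joint arm with a two-finger parallel gripper is mounted at the origin on a cart in front of the work surface, level with it; the furniture and walls round the work are solid. World frame = base frame: x ahead of the robot, y to its left, z up, the work surface at z = 0. Lengths are in m, angles in degrees, forces in N, time in s.
With the tool pointing down it reaches from about 0.375 to 0.9 m from the base axis. Payload 3.1 kg.
Tool frame: the origin (TCP) lies at the very end of the fingers, on their centre line; the grasp point (between the pads) lies 19 mm behind it; z points along the fingers, y is the line along which they close (so a half turn about z gives the same grasp; the last joint's range is limited). The gripper opens to 87 mm and grips with 3 to 60 N. Pads are 19 mm wide; open, the fingers measure 117 mm over their backs; the gripper's body (75 mm by 190 mm) begins 51 mm behind the grasp point.
Start: joints at [56.179, 30.224, 82.088, -0, 67.689, -10.227], TCP at [0.25, 0.573, 0.223] pointing down, gripper open.
Joint ranges: [-176.69, 176.69], [-43.24, 126.21], [12.49, 139.97], [-82, 262], [0, 151.66], [-163.58, 163.58]. Speed limits (degrees/s): [159.86, 159.86, 180, 180, 180, 180].

### API

Orientations are given as a 3x3 rotation matrix whose columns are the frame's x, y, z axes.
In Python, from rig import bot gives the robot as it stands.
- The arm moves only by the tool move_arm, never from a script. Its argument "increments" is a list of rows, each an object with "xyz": the shift along the tool's x, y, z in mm, a list of three; "roll": the turn about the tool's z in rad; "grip": the opening in per cent of the stroke, from 0 (shut) to 100 (fully open). A call has 1 to 5 rows; each row shifts and turns the commanded pose from where the row before left it, along the tool's axes as they then stand; what a row does not reach is not made up. A row lasts 1/12 s, in which the tool goes at most 41.7 mm and 7.16 degrees, less where a joint would pass 70% of its speed; a pose out of reach is approached as far as the arm can. A call is refused whole if a number of a shift passes 41.7 or a number of a turn 0.125, either way. A call with a gripper value outside its range is refused whole. The fingers move at their own pace and stop on an object; the grip force is fixed at half the most. Time passes only in rows, so rows that do not move let the fingers close. It gives the time, the measured TCP pose, the force, the opening and the grip force at its end, in the units of the state.
- bot.read_state(): the state, without advancing time (a new reading comes with each control period).
- bot.capture(name): name is "side" or "top"; returns (picture, depth): 400x640x3 uint8, red, green, blue; 400x640 float32, m along the optical axis (not along the pixel's ray), 0 where there is no reading.
- bot.camera_model(name): a dict with "intrinsics" (3x3 intrinsics, pixels), "D" ([k1, k2, p1, p2, k3] as OpenCV has them; the pictures are not rectified), "rvec" (rotation vector, rad) and "tvec" (3), from world to camera coordinates, as OpenCV has them. Camera axes: x right, y down, z forward; pixel columns grow to the right and rows downward; lengths in m; the calibration is good to about 2 mm. A picture is of the moment at which its call begins. camera_model takes no time and is no camera call.
- bot.hand_in(): hands the job in; it is judged then, once.
Trained networks look in the newest picture that a camera, given by its name, has taken for a name from the list of things; names that differ only in an ending like _2 or _b are one class to them, and where a whole thing is asked for, a point or a joint stands for the part that bears it (a point fixed in the world has none). Each returns a list of dicts, best first, with "conf" (0 to 1); they miss things now and then, are a little off and sometimes report something else, mostly with a low value. They report only what shows in the picture. A call takes as long as a camera call.
- bot.spot_in(label, camera): "at" ([x, y, z] in m, in the coordinates of the camera as it stood for that picture, good to about 4 mm: the middle of the surface that is visible of it).
- bot.trace(label, camera): "mask" (400x640 bool, what is visible of it).
The state is a dict: "time_s": time; "joint_positions": joint angles; "qvel": joint speeds; "tau": joint torques, N m; "position": TCP position; "tcp_rot": TCP orientation; "force": force on the tool from outside, world axes, zero at the start; "moment": the same for the moment, N m; "opening": opening from 0.0 (shut) to 1.0 (fully open); "grasp_force": force on a finger pad.
Only numpy, scipy, OpenCV 4.12 (cv2) and the standard library are available. Lean on these libraries where they do the work, as an engineer would, in place of code of your own. Each camera call takes 0.05 s, during which the arm holds its last target. There are 200 camera calls.

### The job

Re-set the hand-cranked delay stage. First wind its handwheel anticlockwise (seen from above), past the pointer, until you feel the carriage come up against its end stop; be gentle there, because forcing the wheel against the stop makes its overload clutch slip. Then wind clockwise until the line on the wheel first comes to the pointer, finishing in that direction so that the free play stays taken up, and let go; leave the mirror and the things lying about alone.

Things in the scene. Friction and masses are not known exactly. Their poses are not given: they have to be found in the camera images.
- stage: bare aluminium base plate 110 x 310 x 12 mm of a hand-cranked linear stage, fixed to the desk, with a grey gearbox 88 x 88 mm, 62 mm high, on one end. Origin: on the desk top under the handwheel's axis; z up; +y runs along the guide rods from the gearbox to the far end plate (base plate from y = -70 to +240 mm, x = -55 to +55 mm)
- wheel_axis (a point): point on the upright axis of the handwheel, level with the wheel's top face, 88 mm above the desk. The wheel is a flat aluminium disc of 116 mm diameter lying level above the gearbox; hub cap on its top 6 mm high
- handle_mid (a point): middle of the height of the upright black crank handle: a round 21 mm thick grip, 53 mm tall (from 4 mm to 57 mm above the wheel's top face), that spins freely about its own axis; it stands 45 mm from the wheel axis, straight across the axis from the engraved line. This point is 30 mm above the wheel's top face (118 mm above the desk)
- rim_line (a point): rim end of the only dark line engraved on the wheel's top face, 56 mm from the wheel axis; it turns with the wheel
- pointer (a point): point on the wheel's top face, 56 mm from the wheel axis towards the stage's -x side, at which the fixed steel pointer outside the rim points; the wheel is at its mark when the rim line lies here. The pointer's top is no higher than the wheel's top face and it reaches 77 mm from the axis
- carriage_face (a point): middle of that end of the carriage which faces the gearbox and meets the two stop sleeves on the guide rods there, 35 mm above the desk. It moves along the stage's y by 2 mm per rad of wheel (12.6 mm a turn): clockwise moves it away from the gearbox, anticlockwise towards the stop. At the start it is 7 to 10 mm from the stop
- wheel (a joint): free play (backlash) of the handwheel on its drive, rad: +0.25 when the wheel is driving clockwise with the play taken up, -0.25 when it is driving anticlockwise, between these the wheel turns without moving the carriage. This is not the wheel's angle
- clutch (a joint): slip of the overload clutch under the wheel, rad, either sign; 0 until it slips, which happens at 1.1 N m (24 N along the handle's circle). Turning the wheel with the carriage moving takes 0.18 N m (4 N at the handle), within the free play about 1 N; at the stop it rises stiffly
- mirror: square black mirror mount on a short post, 44 x 48 x 88 mm, standing on the carriage (top about 148 mm above the desk), origin under its post
- objective_case: loose black round case 42 mm across, 70 mm tall, standing beside the stage, origin at the centre of its underside
- post_base: loose black post holder with round foot, 50 mm across, 50 mm tall, standing near the gearbox, origin at the centre of its underside
- driver: loose screwdriver, 180 mm long, 23 mm thick, lying beside the stage, origin under its middle
- carriage: aluminium block 92 x 80 mm on the guide rods, top 60 mm above the desk, origin at desk height under its middle. The wheel is clamped on its shaft at an arbitrary angle: the wheel angle at the stop is found by feel. Turning clockwise from the stop, the line first meets the pointer after 1.5 to 3.5 rad of wheel; at the start the wheel stands clockwise of that meeting by 0.3 to 3.8 rad

How it is judged:
By the outcome, as a careful person would: the job done as asked, in the order asked, and still so for the second after the job is handed in, with the robot touching nothing.
It also fails if it takes over 72 s, if anything falls off the work surface, if the arm or the gripper's body presses on something with over 40 N, if the wrist force passes 120 N, or if a joint passes its speed limit or range.

## Working session

There is one attempt and no reset: what is moved stays moved. The work goes in short steps, Python scripts to look and compute and a tool call to move; the robot and the scene stay as the last step left them, time stands still between calls to the robot, and variables do not carry over. Pictures are saved under pics/ and viewed, at most 10 in all, crops included, and the job is handed in when it is done.

Besides the shell and the picture viewer there is one more tool, called in YAML: its name, and indented under it one key for each argument. move_arm: Moves the arm, as the interface text tells. Its arguments: {"type":"object","properties":{"increments":{"type":"array"}},"required":["increments"]}

```bash
mkdir -p pics; cat > h.py <<'E'
import numpy as np,cv2
from rig import bot
def cam(n):
    m=bot.camera_model(n);R=cv2.Rodrigues(np.array(m["rvec"],float))[0];return m,R,np.array(m["tvec"],float).ravel()
def c2w(p,n):
    m,R,t=cam(n);return R.T@(np.array(p)-t)
def pix(P,n):
    m,R,t=cam(n);return cv2.projectPoints(np.array(P,float).reshape(-1,1,3),np.array(m["rvec"],float),t,np.array(m["intrinsics"],float),np.array(m["D"],float))[0].reshape(-1,2)
def onplane(uv,n,z):
    m,R,t=cam(n);q=cv2.undistortPoints(np.array(uv,float).reshape(-1,1,2),np.array(m["intrinsics"],float),np.array(m["D"],float)).reshape(-1,2)
    d=np.c_[q,np.ones(len(q))]@R;c=-R.T@t
    return c+d*((z-c[2])/d[:,2])[:,None]
E
python3 - <<'E'
from h import *
for n in("top","side"):
    p,d=bot.capture(n);cv2.imwrite(f"pics/{n}0.png",p[:,:,::-1])
    for l in["stage","wheel_axis","handle_mid","rim_line","pointer","carriage_face","mirror","objective_case","post_base","driver","carriage"]:
        try:
            r=bot.spot_in(l,n)
            print(n,l,[(round(x["conf"],2),c2w(x["at"],n).round(3).tolist(),pix(c2w(x["at"],n),n)[0].round().tolist()) for x in r[:2]])
        except Exception as e: print(n,l,e)
s=bot.read_state();print(s["time_s"],s["tcp_rot"],s["position"])
E
```

```text
top stage [(0.61, [0.509, 0.084, 0.06], [285.0, 243.0])]
top wheel_axis [(0.81, [0.505, 0.082, 0.058], [286.0, 245.0])]
top handle_mid []
top rim_line [(0.83, [0.505, 0.0, 0.091], [322.0, 245.0])]
top pointer [(0.6, [0.502, 0.085, 0.054], [285.0, 246.0])]
top carriage_face [(0.75, [0.511, 0.124, 0.059], [267.0, 242.0])]
top mirror [(0.71, [0.508, 0.135, 0.147], [257.0, 242.0]), (0.33, [0.612, 0.08, 0.015], [288.0, 200.0])]
top objective_case [(0.69, [0.416, 0.145, 0.071], [257.0, 285.0]), (0.3, [0.507, 0.135, 0.151], [257.0, 242.0])]
top post_base [(0.92, [0.507, -0.122, 0.007], [374.0, 245.0]), (0.75, [0.507, 0.12, 0.062], [269.0, 244.0])]
top driver [(0.58, [0.613, 0.082, 0.015], [287.0, 200.0])]
top carriage [(0.94, [0.509, 0.122, 0.062], [268.0, 243.0])]
side stage [(0.66, [0.491, -0.024, 0.058], [303.0, 222.0])]
side wheel_axis [(0.96, [0.487, -0.021, 0.059], [301.0, 222.0])]
side handle_mid [(0.7, [0.464, -0.033, 0.124], [290.0, 196.0])]
side rim_line [(0.83, [0.495, -0.027, 0.089], [305.0, 208.0])]
side pointer [(0.93, [0.493, -0.02, 0.064], [303.0, 218.0]), (0.41, [0.499, 0.12, 0.082], [281.0, 184.0])]
side carriage_face [(0.56, [0.495, 0.124, 0.084], [279.0, 182.0])]
side mirror [(0.75, [0.503, 0.126, 0.112], [281.0, 170.0]), (0.26, [0.487, -0.019, 0.06], [300.0, 221.0])]
side objective_case [(0.96, [0.411, 0.125, 0.042], [243.0, 207.0]), (0.26, [0.503, -0.131, 0.018], [333.0, 266.0])]
side post_base [(0.68, [0.507, -0.131, 0.023], [335.0, 263.0])]
side driver [(0.63, [0.612, 0.046, 0.014], [343.0, 214.0])]
side carriage [(0.95, [0.504, 0.122, 0.082], [283.0, 183.0]), (0.58, [0.496, -0.027, 0.085], [306.0, 210.0])]
1.2 [[-9.16410604e-01  4.00239435e-01 -7.40390913e-06]
 [ 4.00239435e-01  9.16410603e-01 -3.99610467e-05]
 [-9.20896593e-06 -3.95840634e-05 -9.99999999e-01]] [0.25012822 0.57274857 0.22252905]
```

View pics/top0.png

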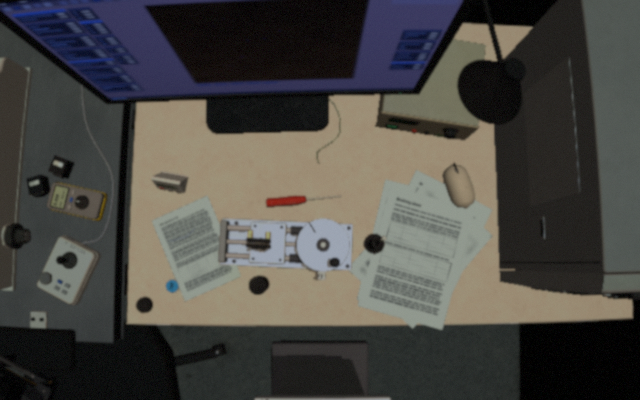

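View pics/side0.png

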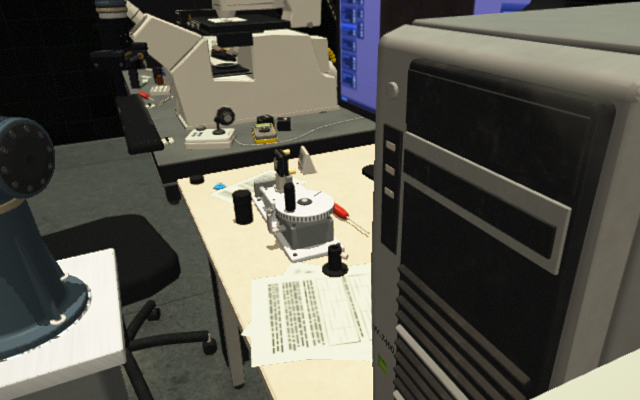

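The top picture shows the wheel at about (323,244), the handle near (333,262), the pointer near (319,276) and the mirror at (257,242). The side view confirms the handle, the post base at (335,263) and the case at (243,207). Next I measure the axis, yaw and handle more closely.

```bash
python3 - <<'E'
from h import *
p,d=bot.capture("top")
c=p[195:295,205:365,::-1];cv2.imwrite("pics/crop1.png",cv2.resize(c,None,fx=5,fy=5,interpolation=cv2.INTER_CUBIC))
for l in("stage","wheel_axis","rim_line","handle_mid","carriage"):
    r=bot.trace(l,"top")
    for x in r[:1]:
        m=x["mask"].astype(np.uint8);ct=max(cv2.findContours(m,0,2)[0],key=cv2.contourArea).reshape(-1,2)
        z={"stage":.012,"wheel_axis":.088,"rim_line":.088,"handle_mid":.145,"carriage":.06}[l]
        w=onplane(ct,"top",z)[:,:2].astype(np.float32)*1000
        print(l,round(x["conf"],2),m.sum(),"rect",[np.round(a,1) for a in cv2.minAreaRect(w)],"circ",np.round(cv2.minEnclosingCircle(w)[0],1),ct.min(0),ct.max(0))
E
```

```text
stage 0.75 6310 rect [array([498. ,  85.5]), array([316.4, 140.3]), np.float64(90.0)] circ [507.9  86.4] [218 219] [353 279]
wheel_axis 0.8 6316 rect [array([496.5,  82.1]), array([292.9, 131. ]), np.float64(89.8)] circ [505.5  81.7] [218 219] [352 279]
rim_line 0.72 2173 rect [array([5.059e+02, 1.000e-01]), array([111.4, 111.6]), np.float64(0.0)] circ [506.6  -0.6] [297 219] [348 270]
handle_mid 0.53 329 rect [array([421.9, 133.9]), array([37.8, 42. ]), np.float64(45.3)] circ [421.5 133.4] [248 275] [268 294]
carriage 0.84 1495 rect [array([511.1, 127.9]), array([90.8, 89.9]), np.float64(87.7)] circ [510.9 123.2] [245 222] [286 263]
```

View pics/crop1.png

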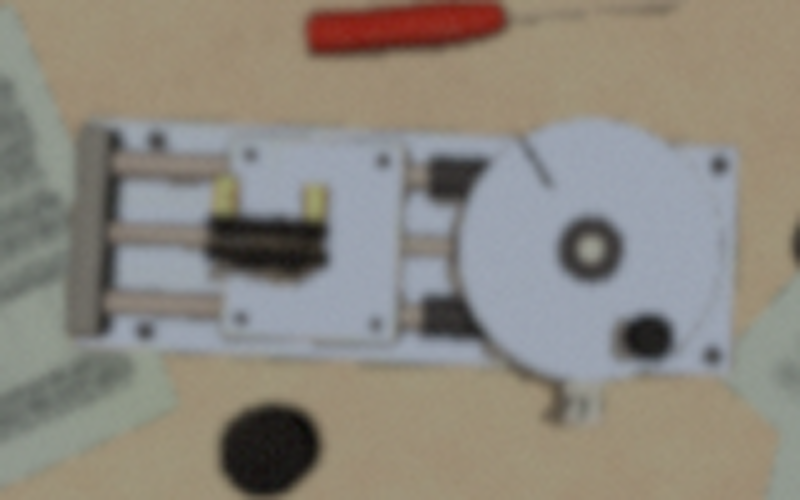

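The crop shows the hub at (590,249), the line's rim end at (520,135), the handle top at (648,338), the pointer at about (583,385), and the stage tilted about 2°.

```bash
python3 - <<'E'
from h import *
f=lambda u,v,z:(onplane([[u/5+205-.4,v/5+195-.4]],"top",z)[0,:2]*1000).round(1)
hub=f(590,249,.094);print("hub",hub,"rim",f(520,135,.088),"handle",f(648,338,.145))
L=f(520,135,.088)-hub;H=f(648,338,.145)-hub
print(np.hypot(*L),np.degrees(np.arctan2(L[1],L[0])),np.hypot(*H),np.degrees(np.arctan2(H[1],H[0])))
for a,b,z in(((738,148),(100,121),.012),((728,372),(120,350),.012),((113,163),(228,168),.035),((157,140),(719,165),.012),((146,331),(712,356),.012)):
    A,B=f(*a,z),f(*b,z);e=B-A;e=e if e[1]>0 else -e;print(A,B,"yaw",np.degrees(np.arctan2(-e[0],e[1])).round(2))
A=f(719,165,.012);B=f(712,356,.012);e=A-B;print("cross yaw",np.degrees(np.arctan2(e[1],e[0])),"plate corner",f(738,148,.012),f(728,372,.012))
print("mirror y",f(326,240,.148))
E
```

```text
hub [505.7   0. ] rim [555.8  30.7] handle [467.4 -23.2]
58.757978181690326 31.49890295030833 44.778677961726395 -148.79486091491506
[556.  -70.9] [567.8 229.6] yaw -2.25
[451.  -65.8] [460.5 218.1] yaw -1.92
[546.4 218.9] [544.3 165.7] yaw -2.26
[558.9 202.5] [547.9 -61.9] yaw -2.38
[469.4 206.1] [458.4 -58.3] yaw -2.38
cross yaw -2.3033930015788804 plate corner [556.  -70.9] [451.  -65.8]
mirror y [507.4 109.7]
```

move_arm:
  increments:
    - {"xyz": [0, 0, 0], "roll": 0.12, "grip": 60}
    - {"xyz": [0, 0, 0], "roll": 0.12, "grip": 60}
    - {"xyz": [0, 0, 0], "roll": 0.12, "grip": 60}
    - {"xyz": [0, 0, 0], "roll": 0.12, "grip": 60}
    - {"xyz": [0, 0, 0], "roll": 0.12, "grip": 60}

```text
time_s: 1.92
position: [0.2501, 0.5728, 0.2225]
tcp_rot: [[-0.525, 0.851, -0.0], [0.851, 0.525, -0.0], [-0.0, -0.0, -1.0]]
force: [0.2, 0.7, -0.1]
opening: 0.709
grasp_force: 0.0
```

move_arm:
  increments:
    - {"xyz": [0, 0, 0], "roll": 0.12, "grip": 60}
    - {"xyz": [0, 0, 0], "roll": 0.12, "grip": 60}
    - {"xyz": [0, 0, 0], "roll": 0.12, "grip": 60}
    - {"xyz": [0, 0, 0], "roll": 0.12, "grip": 60}
    - {"xyz": [0, 0, 0], "roll": 0.08, "grip": 60}

```text
time_s: 2.33
position: [0.2501, 0.5727, 0.2225]
tcp_rot: [[0.006, 1.0, -0.0], [1.0, -0.006, -0.0], [-0.0, -0.0, -1.0]]
force: [1.4, -0.6, 0.8]
opening: 0.601
grasp_force: 0.0
```

move_arm:
  increments:
    - {"xyz": [-37, 13, 0], "roll": 0, "grip": 60}
    - {"xyz": [-37, 13, 0], "roll": 0, "grip": 60}
    - {"xyz": [-37, 13, 0], "roll": 0, "grip": 60}
    - {"xyz": [-37, 13, 0], "roll": 0, "grip": 60}
    - {"xyz": [-37, 13, 0], "roll": 0, "grip": 60}

```text
time_s: 2.75
position: [0.3151, 0.3862, 0.2227]
tcp_rot: [[0.0, 1.0, 0.0], [1.0, -0.0, 0.0], [0.0, 0.0, -1.0]]
force: [0.8, 0.2, -0.3]
opening: 0.601
grasp_force: 0.0
```

move_arm:
  increments:
    - {"xyz": [-37, 13, 0], "roll": 0, "grip": 60}
    - {"xyz": [-37, 13, 0], "roll": 0, "grip": 60}
    - {"xyz": [-37, 13, 0], "roll": 0, "grip": 60}
    - {"xyz": [-37, 13, 0], "roll": 0, "grip": 60}
    - {"xyz": [-37, 13, 0], "roll": 0, "grip": 60}

```text
time_s: 3.17
position: [0.3802, 0.201, 0.2229]
tcp_rot: [[0.001, 1.0, 0.001], [1.0, -0.001, 0.0], [0.0, 0.001, -1.0]]
force: [0.9, 1.1, -0.8]
opening: 0.601
grasp_force: 0.0
```

move_arm:
  increments:
    - {"xyz": [-37, 13, 0], "roll": 0, "grip": 60}
    - {"xyz": [-37, 13, 0], "roll": 0, "grip": 60}
    - {"xyz": [-37, 13, 0], "roll": 0, "grip": 60}
    - {"xyz": [-37, 13, 0], "roll": 0, "grip": 60}
    - {"xyz": [0, 0, 0], "roll": 0, "grip": 60}

```text
time_s: 3.58
position: [0.4359, 0.0484, 0.2233]
tcp_rot: [[0.008, 1.0, 0.006], [1.0, -0.008, -0.003], [-0.003, 0.006, -1.0]]
force: [0.4, -0.6, -0.1]
opening: 0.597
grasp_force: 0.0
```

```bash
python3 -c "
from h import *
s=bot.read_state();print(s['time_s'],np.round(s['position'],4),np.round(s['tcp_rot'],4).tolist(),s['opening'],s['force'],np.round(s['joint_positions'],1))"
```

```text
3.5833 [0.4359 0.0484 0.2233] [[0.0081, 1.0, 0.0056], [1.0, -0.0081, -0.0033], [-0.0033, 0.0056, -1.0]] 0.5972921333643672 [ 0.38732285 -0.57910803 -0.07325012] [ -8.2  15.7 107.8  -0.2  56.1  -7.7]
```

move_arm:
  increments:
    - {"xyz": [-26, 12, 0], "roll": 0, "grip": 60}
    - {"xyz": [-26, 12, 0], "roll": 0, "grip": 60}
    - {"xyz": [-26, 11, 0], "roll": 0, "grip": 60}
    - {"xyz": [0, 0, 30], "roll": 0, "grip": 60}
    - {"xyz": [0, 0, 10], "roll": 0, "grip": 60}

```text
time_s: 4.0
position: [0.4668, -0.0246, 0.1811]
tcp_rot: [[0.004, 1.0, -0.001], [1.0, -0.004, 0.0], [0.0, -0.001, -1.0]]
force: [-0.9, 0.6, 0.1]
opening: 0.6
grasp_force: 0.0
```

```bash
python3 - <<'E'
from h import *
p,d=bot.capture("side");cv2.imwrite("pics/s1.png",cv2.resize(p[140:260,230:390,::-1],None,fx=5,fy=5,interpolation=cv2.INTER_CUBIC))
s=bot.read_state();print(s['time_s'],np.round(s['position'],4))
r=bot.spot_in("handle_mid","side");print([(x["conf"],c2w(x["at"],"side").round(4)) for x in r])
E
```

```text
4.05 [ 0.4648 -0.0235  0.1798]
[(0.75, array([ 0.4655, -0.033 ,  0.1234])), (0.4, array([0.4111, 0.127 , 0.0459]))]
```

View pics/s1.png

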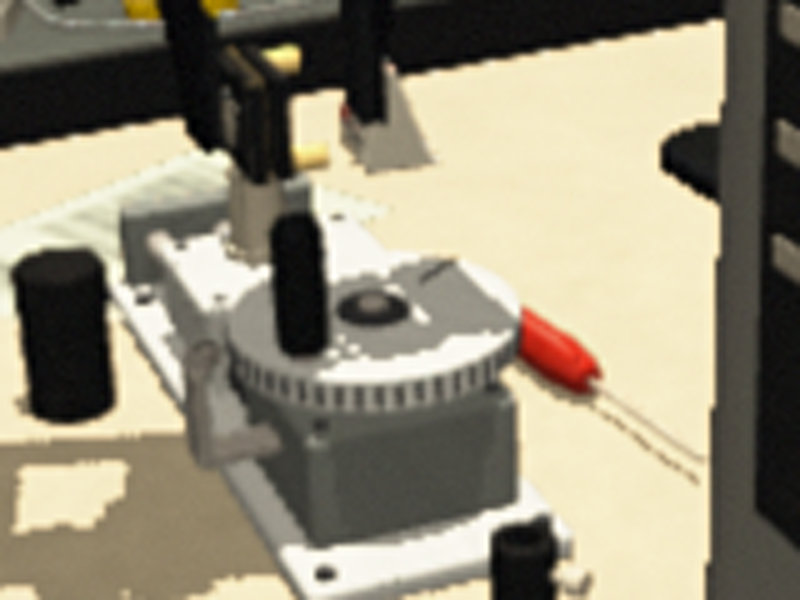

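The picture shows the two fingers straddling the handle (bars at about (190,80) and (365,60), handle at (300,280)), so I descend and grip.

move_arm:
  increments:
    - {"xyz": [0, 0, 25], "roll": 0, "grip": 60}
    - {"xyz": [0, 0, 25], "roll": 0, "grip": 60}
    - {"xyz": [0, 0, 25], "roll": 0, "grip": 60}
    - {"xyz": [0, 0, 0], "roll": 0, "grip": 60}
    - {"xyz": [0, 0, 0], "roll": 0, "grip": 10}

```text
time_s: 4.52
position: [0.4662, -0.0229, 0.1076]
tcp_rot: [[0.0, 1.0, -0.002], [1.0, -0.0, 0.001], [0.001, -0.002, -1.0]]
force: [-0.1, 0.8, 0.3]
opening: 0.575
grasp_force: 0.0
```

move_arm:
  increments:
    - {"xyz": [0, 0, 0], "roll": 0, "grip": 10}
    - {"xyz": [0, 0, 0], "roll": 0, "grip": 10}
    - {"xyz": [0, 0, 0], "roll": 0, "grip": 10}
    - {"xyz": [0, 0, 0], "roll": 0, "grip": 10}
    - {"xyz": [0, 0, 0], "roll": 0, "grip": 10}

```text
time_s: 4.93
position: [0.4675, -0.0236, 0.1085]
tcp_rot: [[0.001, 1.0, 0.003], [1.0, -0.001, -0.001], [-0.001, 0.003, -1.0]]
force: [2.5, 0.7, 0.3]
opening: 0.231
grasp_force: 29.9
```

```bash
python3 - <<'E'
import numpy as np
a0=np.radians(211.8)
def t(s,e,n):
    a=a0+np.linspace(s,e,n+1);x=np.round(45*np.cos(a),1);y=np.round(45*np.sin(a),1)
    print([[round(float(v),1) for v in q] for q in zip(np.diff(y),np.diff(x))])
t(0,4,20);t(4,6.25,45)
E
```

```text
[[-7.1, 5.4], [-5.9, 6.8], [-4.5, 7.8], [-2.8, 8.6], [-1.0, 8.9], [0.8, 8.9], [2.5, 8.7], [4.2, 7.9], [5.6, 7.0], [7.0, 5.7], [7.9, 4.2], [8.7, 2.5], [8.9, 0.8], [8.9, -1.0], [8.6, -2.8], [7.8, -4.4], [6.8, -5.9], [5.5, -7.1], [4.0, -8.1], [2.2, -8.6]]
[[0.3, -2.3], [0.2, -2.2], [0.1, -2.3], [0.0, -2.2], [-0.2, -2.3], [-0.3, -2.2], [-0.3, -2.2], [-0.5, -2.2], [-0.6, -2.2], [-0.7, -2.1], [-0.8, -2.1], [-0.9, -2.1], [-1.1, -2.0], [-1.1, -1.9], [-1.2, -1.9], [-1.3, -1.9], [-1.4, -1.7], [-1.4, -1.7], [-1.6, -1.6], [-1.7, -1.6], [-1.7, -1.4], [-1.8, -1.4], [-1.8, -1.3], [-1.9, -1.2], [-2.0, -1.1], [-2.0, -0.9], [-2.1, -0.9], [-2.1, -0.8], [-2.1, -0.7], [-2.2, -0.5], [-2.2, -0.5], [-2.2, -0.3], [-2.3, -0.3], [-2.2, -0.1], [-2.3, 0.0], [-2.2, 0.1], [-2.3, 0.2], [-2.2, 0.4], [-2.2, 0.4], [-2.2, 0.6], [-2.1, 0.6], [-2.1, 0.8], [-2.1, 0.8], [-2.1, 1.0], [-1.9, 1.1]]
```

move_arm:
  increments:
    - {"xyz": [-3.6, 2.6, 0], "roll": 0, "grip": 10}
    - {"xyz": [-3.5, 2.8, 0], "roll": 0, "grip": 10}
    - {"xyz": [-3, 3.3, 0], "roll": 0, "grip": 10}
    - {"xyz": [-2.9, 3.5, 0], "roll": 0, "grip": 10}
    - {"xyz": [-4.5, 7.8, 0], "roll": 0, "grip": 10}

```text
time_s: 5.35
position: [0.4843, -0.0401, 0.108]
tcp_rot: [[0.001, 1.0, -0.005], [1.0, -0.001, 0.002], [0.002, -0.005, -1.0]]
force: [-3.4, 3.3, 10.5]
opening: 0.232
grasp_force: 30.0
```

```bash
python3 -c "
from h import *
s=bot.read_state();print(s['time_s'],np.round(s['position'],4),np.round(s['force'],1),np.round(s['moment'],2),s['opening'])"
```

```text
5.35 [ 0.4843 -0.0401  0.108 ] [-3.4  3.3 10.5] [0.61 0.68 0.02] 0.232135246987315
```

move_arm:
  increments:
    - {"xyz": [-2.8, 8.6, 0], "roll": 0, "grip": 10}
    - {"xyz": [-1, 8.9, 0], "roll": 0, "grip": 10}
    - {"xyz": [0.8, 8.9, 0], "roll": 0, "grip": 10}
    - {"xyz": [2.5, 8.7, 0], "roll": 0, "grip": 10}
    - {"xyz": [4.2, 7.9, 0], "roll": 0, "grip": 10}

```text
time_s: 5.77
position: [0.529, -0.0389, 0.1083]
tcp_rot: [[0.0, 1.0, -0.003], [1.0, -0.0, -0.002], [-0.002, -0.003, -1.0]]
force: [-3.6, -2.6, 8.3]
opening: 0.234
grasp_force: 30.0
```

move_arm:
  increments:
    - {"xyz": [5.6, 7, 0], "roll": 0, "grip": 10}
    - {"xyz": [7, 5.7, 0], "roll": 0, "grip": 10}
    - {"xyz": [7.9, 4.2, 0], "roll": 0, "grip": 10}
    - {"xyz": [8.7, 2.5, 0], "roll": 0, "grip": 10}
    - {"xyz": [0, 0, 0], "roll": 0, "grip": 10}

```text
time_s: 6.18
position: [0.5505, -0.0087, 0.1084]
tcp_rot: [[-0.0, 1.0, 0.002], [1.0, 0.0, -0.002], [-0.002, 0.002, -1.0]]
force: [-0.5, -0.0, 5.9]
opening: 0.235
grasp_force: 30.0
```

move_arm:
  increments:
    - {"xyz": [8.9, 0.8, 0], "roll": 0, "grip": 10}
    - {"xyz": [8.9, -1, 0], "roll": 0, "grip": 10}
    - {"xyz": [8.6, -2.8, 0], "roll": 0, "grip": 10}
    - {"xyz": [7.8, -4.4, 0], "roll": 0, "grip": 10}
    - {"xyz": [0, 0, 0], "roll": 0, "grip": 10}

```text
time_s: 6.6
position: [0.5427, 0.0267, 0.1084]
tcp_rot: [[0.001, 1.0, 0.004], [1.0, -0.001, -0.0], [-0.0, 0.004, -1.0]]
force: [2.1, -0.4, 6.1]
opening: 0.234
grasp_force: 30.0
```

move_arm:
  increments:
    - {"xyz": [6.8, -5.9, 0], "roll": 0, "grip": 10}
    - {"xyz": [5.5, -7.1, 0], "roll": 0, "grip": 10}
    - {"xyz": [4, -8.1, 0], "roll": 0, "grip": 10}
    - {"xyz": [0, 0, 0], "roll": 0, "grip": 10}

```text
time_s: 6.93
position: [0.52, 0.0434, 0.1083]
tcp_rot: [[0.001, 1.0, 0.001], [1.0, -0.001, 0.001], [0.001, 0.001, -1.0]]
force: [1.1, -1.6, 8.7]
opening: 0.236
grasp_force: 30.0
```

```bash
python3 - <<'E'
from h import *
p,d=bot.capture("side");cv2.imwrite("pics/s2.png",cv2.resize(p[140:260,230:390,::-1],None,fx=5,fy=5,interpolation=cv2.INTER_CUBIC))
s=bot.read_state();print(s['time_s'],np.round(s['position'],4),np.round(s['force'],1))
E
```

```text
6.9833 [0.5201 0.0433 0.1083] [ 0.4 -0.   8.2]
```

View pics/s2.png

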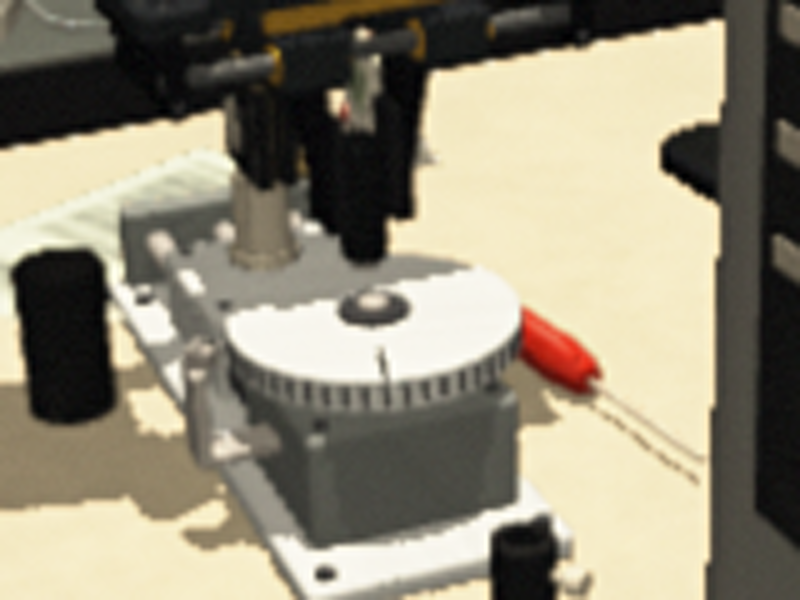

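The line sits at front centre (383,370), the handle is at the back and held, and the mirror is clear. From here I go slowly towards the stop.

move_arm:
  increments:
    - {"xyz": [1.5, -4.3, 0], "roll": 0, "grip": 10}
    - {"xyz": [0.8, -4.4, 0], "roll": 0, "grip": 10}
    - {"xyz": [0.3, -2.3, 0], "roll": 0, "grip": 10}
    - {"xyz": [0.2, -2.2, 0], "roll": 0, "grip": 10}

```text
time_s: 7.32
position: [0.5088, 0.0455, 0.1084]
tcp_rot: [[0.001, 1.0, 0.005], [1.0, -0.001, 0.0], [0.0, 0.005, -1.0]]
force: [4.1, -0.4, 5.6]
opening: 0.235
grasp_force: 30.0
```

move_arm:
  increments:
    - {"xyz": [0.1, -2.3, 0], "roll": 0, "grip": 10}
    - {"xyz": [0, -2.2, 0], "roll": 0, "grip": 10}
    - {"xyz": [-0.2, -2.3, 0], "roll": 0, "grip": 10}

```text
time_s: 7.57
position: [0.5023, 0.0454, 0.1083]
tcp_rot: [[0.001, 1.0, 0.005], [1.0, -0.001, 0.0], [0.0, 0.005, -1.0]]
force: [3.9, 0.4, 5.7]
opening: 0.229
grasp_force: 30.0
```

move_arm:
  increments:
    - {"xyz": [-0.3, -2.2, 0], "roll": 0, "grip": 10}
    - {"xyz": [-0.3, -2.2, 0], "roll": 0, "grip": 10}

```text
time_s: 7.73
position: [0.4979, 0.0448, 0.1083]
tcp_rot: [[0.002, 1.0, 0.005], [1.0, -0.002, 0.0], [0.0, 0.005, -1.0]]
force: [4.4, 0.1, 5.4]
opening: 0.231
grasp_force: 30.0
```

move_arm:
  increments:
    - {"xyz": [-0.5, -2.2, 0], "roll": 0, "grip": 10}
    - {"xyz": [-0.6, -2.2, 0], "roll": 0, "grip": 10}

```text
time_s: 7.9
position: [0.4935, 0.0438, 0.1083]
tcp_rot: [[0.002, 1.0, 0.005], [1.0, -0.002, 0.0], [0.0, 0.005, -1.0]]
force: [4.0, -0.0, 4.9]
opening: 0.235
grasp_force: 30.0
```

move_arm:
  increments:
    - {"xyz": [-0.7, -2.1, 0], "roll": 0, "grip": 10}
    - {"xyz": [-0.8, -2.1, 0], "roll": 0, "grip": 10}

```text
time_s: 8.07
position: [0.4893, 0.0423, 0.1083]
tcp_rot: [[0.002, 1.0, 0.005], [1.0, -0.002, 0.0], [0.0, 0.005, -1.0]]
force: [4.5, 0.2, 6.2]
opening: 0.234
grasp_force: 30.0
```

move_arm:
  increments:
    - {"xyz": [-0.9, -2.1, 0], "roll": 0, "grip": 10}
    - {"xyz": [-1.1, -2, 0], "roll": 0, "grip": 10}

```text
time_s: 8.23
position: [0.4851, 0.0404, 0.1083]
tcp_rot: [[0.002, 1.0, 0.005], [1.0, -0.002, 0.001], [0.001, 0.005, -1.0]]
force: [3.4, 1.5, 5.6]
opening: 0.23
grasp_force: 30.0
```

move_arm:
  increments:
    - {"xyz": [-1.1, -1.9, 0], "roll": 0, "grip": 10}
    - {"xyz": [-1.2, -1.9, 0], "roll": 0, "grip": 10}

```text
time_s: 8.4
position: [0.4813, 0.0382, 0.1083]
tcp_rot: [[0.002, 1.0, 0.005], [1.0, -0.002, 0.001], [0.001, 0.005, -1.0]]
force: [4.1, 0.4, 5.7]
opening: 0.231
grasp_force: 30.0
```

move_arm:
  increments:
    - {"xyz": [-1.3, -1.9, 0], "roll": 0, "grip": 10}
    - {"xyz": [-1.4, -1.7, 0], "roll": 0, "grip": 10}

```text
time_s: 8.57
position: [0.4776, 0.0355, 0.1083]
tcp_rot: [[0.002, 1.0, 0.005], [1.0, -0.002, 0.001], [0.001, 0.005, -1.0]]
force: [5.2, 0.5, 7.1]
opening: 0.233
grasp_force: 30.0
```

move_arm:
  increments:
    - {"xyz": [-1.4, -1.7, 0], "roll": 0, "grip": 10}
    - {"xyz": [-1.6, -1.6, 0], "roll": 0, "grip": 10}

```text
time_s: 8.73
position: [0.4744, 0.0326, 0.1082]
tcp_rot: [[0.002, 1.0, 0.005], [1.0, -0.002, 0.001], [0.001, 0.005, -1.0]]
force: [5.6, 3.5, 6.0]
opening: 0.233
grasp_force: 30.0
```

move_arm:
  increments:
    - {"xyz": [-1.2, -1.2, 0], "roll": 0, "grip": 10}

```text
time_s: 8.82
position: [0.4742, 0.0319, 0.1084]
tcp_rot: [[0.004, 1.0, 0.007], [1.0, -0.004, 0.002], [0.002, 0.007, -1.0]]
force: [7.5, 7.9, 4.0]
opening: 0.231
grasp_force: 30.0
```

move_arm:
  increments:
    - {"xyz": [0, 0, 0], "roll": 0, "grip": 10}
    - {"xyz": [-0.5, -0.5, 0], "roll": 0, "grip": 10}
    - {"xyz": [0, 0, 0], "roll": 0, "grip": 10}

```text
time_s: 9.07
position: [0.4742, 0.032, 0.1084]
tcp_rot: [[0.004, 1.0, 0.008], [1.0, -0.004, 0.003], [0.003, 0.008, -1.0]]
force: [7.2, 6.9, 5.4]
opening: 0.233
grasp_force: 30.0
```

```bash
python3 - <<'E'
import numpy as np
from scipy.optimize import least_squares
P=np.array([(467.5,-23.6),(484.3,-40.1),(529,-38.9),(550.5,-8.7),(542.7,26.7),(520.1,43.3),(508.8,45.5),(502.3,45.4),(497.9,44.8),(493.5,43.8),(489.3,42.3),(485.1,40.4),(481.3,38.2),(477.6,35.5),(474.4,32.6)])
r=least_squares(lambda c:np.hypot(*(P-c[:2]).T)-c[2],[506,0,45],loss="soft_l1",f_scale=.3);print(r.x,r.fun.round(2))
c=r.x;s=np.arctan2(32-c[1],474.2-c[0]);e=np.radians(-2.3);print("turn",s-e,"target",c[:2]+c[2]*np.array([np.cos(e),np.sin(e)]))
# commanded start = measured; radius 45
def t(a,b,n):
    q=np.linspace(a,b,n+1);x=c[0]+c[2]*np.cos(q);y=c[1]+c[2]*np.sin(q)
    X=np.round(np.r_[471.4,x[1:]] if a==s else x,1);Y=np.round(np.r_[30.4,y[1:]] if a==s else y,1)
    print([[round(float(v),1) for v in k] for k in zip(np.diff(Y),np.diff(X))],X[-1],Y[-1])
t(s,e+.4,10);t(e+.4,e,10)
E
```

```text
[5.05993851e+02 1.29464702e-01 4.53809564e+01] [-0.16  0.32 -0.08 -0.01 -0.07  0.04  0.08  0.04  0.02  0.04 -0.03 -0.01
 -0.   -0.02 -0.08]
turn 2.395132548377141 target [551.3382479   -1.69175443]
[[7.6, 9.5], [4.2, 8.0], [2.5, 8.7], [0.8, 9.0], [-1.0, 9.0], [-2.8, 8.6], [-4.4, 7.9], [-5.9, 6.8], [-7.2, 5.6], [-8.1, 4.0]] 548.5 16.1
[[-1.7, 0.6], [-1.7, 0.5], [-1.8, 0.5], [-1.8, 0.4], [-1.7, 0.3], [-1.8, 0.2], [-1.9, 0.2], [-1.8, 0.1], [-1.8, 0.1], [-1.8, -0.1]] 551.3 -1.7
```

move_arm:
  increments:
    - {"xyz": [3.8, 4.7, 0], "roll": 0, "grip": 10}
    - {"xyz": [3.8, 4.8, 0], "roll": 0, "grip": 10}
    - {"xyz": [4.2, 8, 0], "roll": 0, "grip": 10}
    - {"xyz": [2.5, 8.7, 0], "roll": 0, "grip": 10}
    - {"xyz": [0.8, 9, 0], "roll": 0, "grip": 10}

```text
time_s: 9.48
position: [0.5031, 0.046, 0.1079]
tcp_rot: [[-0.0, 1.0, -0.007], [1.0, 0.0, 0.0], [0.0, -0.007, -1.0]]
force: [-4.7, -2.2, 13.5]
opening: 0.232
grasp_force: 30.0
```

move_arm:
  increments:
    - {"xyz": [-1, 9, 0], "roll": 0, "grip": 10}
    - {"xyz": [-2.8, 8.6, 0], "roll": 0, "grip": 10}
    - {"xyz": [-4.4, 7.9, 0], "roll": 0, "grip": 10}
    - {"xyz": [-5.9, 6.8, 0], "roll": 0, "grip": 10}
    - {"xyz": [-3.6, 2.9, 0], "roll": 0, "grip": 10}

```text
time_s: 9.9
position: [0.5403, 0.0295, 0.1083]
tcp_rot: [[0.002, 1.0, -0.002], [1.0, -0.002, 0.003], [0.003, -0.002, -1.0]]
force: [-1.0, 4.6, 11.8]
opening: 0.228
grasp_force: 30.0
```

move_arm:
  increments:
    - {"xyz": [-3.6, 2.7, 0], "roll": 0, "grip": 10}
    - {"xyz": [-4.1, 2.1, 0], "roll": 0, "grip": 10}
    - {"xyz": [-4, 1.9, 0], "roll": 0, "grip": 10}
    - {"xyz": [0, 0, 0], "roll": 0, "grip": 10}

```text
time_s: 10.23
position: [0.5479, 0.0173, 0.1083]
tcp_rot: [[0.002, 1.0, 0.0], [1.0, -0.002, 0.003], [0.003, 0.0, -1.0]]
force: [1.8, 3.5, 9.5]
opening: 0.23
grasp_force: 30.0
```

move_arm:
  increments:
    - {"xyz": [-1.7, 0.6, 0], "roll": 0, "grip": 10}
    - {"xyz": [-1.7, 0.5, 0], "roll": 0, "grip": 10}
    - {"xyz": [-1.8, 0.5, 0], "roll": 0, "grip": 10}
    - {"xyz": [-1.8, 0.4, 0], "roll": 0, "grip": 10}

```text
time_s: 10.57
position: [0.5498, 0.0111, 0.1084]
tcp_rot: [[0.002, 1.0, 0.001], [1.0, -0.002, 0.004], [0.004, 0.001, -1.0]]
force: [2.0, 4.2, 8.8]
opening: 0.231
grasp_force: 30.0
```

move_arm:
  increments:
    - {"xyz": [-1.7, 0.3, 0], "roll": 0, "grip": 10}
    - {"xyz": [-1.8, 0.2, 0], "roll": 0, "grip": 10}
    - {"xyz": [-1.9, 0.2, 0], "roll": 0, "grip": 10}
    - {"xyz": [-1.8, 0.1, 0], "roll": 0, "grip": 10}
    - {"xyz": [0, 0, 0], "roll": 0, "grip": 10}

```text
time_s: 10.98
position: [0.5511, 0.0033, 0.1084]
tcp_rot: [[0.002, 1.0, 0.002], [1.0, -0.002, 0.003], [0.003, 0.002, -1.0]]
force: [2.7, 3.0, 9.0]
opening: 0.231
grasp_force: 30.0
```

```bash
python3 - <<'E'
from h import *
p,d=bot.capture("side");q,d=bot.capture("top")
a=cv2.resize(p[180:240,255:335,::-1],None,fx=10,fy=10,interpolation=cv2.INTER_CUBIC)
cv2.imwrite("pics/s3.png",a);cv2.imwrite("pics/t3.png",cv2.resize(q[200:290,270:370,::-1],None,fx=6,fy=6,interpolation=cv2.INTER_CUBIC))
s=bot.read_state();print(s['time_s'],np.round(s['position'],4),np.round(s['force'],1))
c=np.array([.506,.0003,.088]);yaw=np.radians(-2.3)
for r,da in((0,0),(.056,0),(.056,.1),(.03,.1),(.056,-.1)):
    an=np.pi+yaw+da;P=c+r*np.array([np.cos(an),np.sin(an),0]);print(r,da,((pix(P,"side")[0]-[255,180]+.5)*10).round(),((pix(P,"top")[0]-[270,200]+.5)*6).round())
E
```

```text
11.0833 [0.5511 0.0034 0.1084] [2.4 3.3 8.5]
0 0 [505. 223.] [318. 269.]
0.056 0 [231. 278.] [311. 423.]
0.056 0.1 [241. 289.] [327. 423.]
0.03 0.1 [365. 258.] [322. 352.]
0.056 -0.1 [224. 266.] [296. 422.]
```

View pics/s3.png

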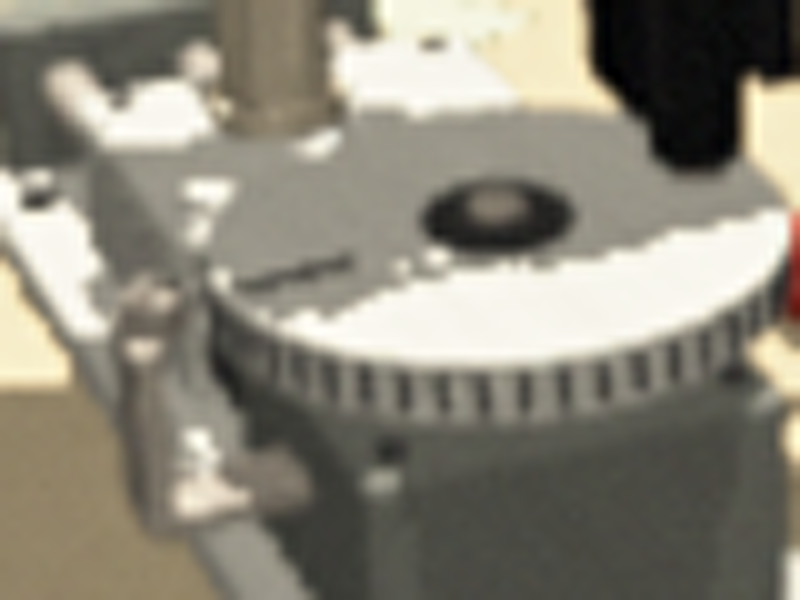

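View pics/t3.png

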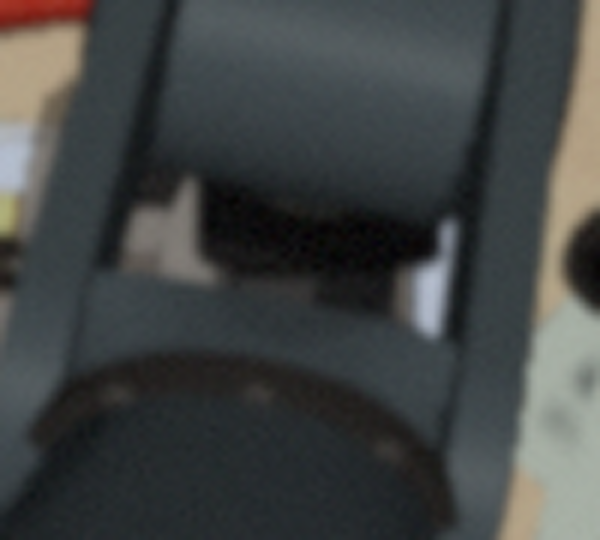

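The side view shows the line from (350,262) to (240,288), which is 0.1 rad short of the pointer and agrees with the arm's circle fit. The top view is blocked by the arm. I do the last 5 mm now.

move_arm:
  increments:
    - {"xyz": [-1.5, 0, 0], "roll": 0, "grip": 10}
    - {"xyz": [-1.4, 0, 0], "roll": 0, "grip": 10}
    - {"xyz": [-1.4, 0, 0], "roll": 0, "grip": 10}
    - {"xyz": [0, 0, 0], "roll": 0, "grip": 10}
    - {"xyz": [0, 0, 0], "roll": 0, "grip": 10}

```text
time_s: 11.5
position: [0.5512, -0.001, 0.1084]
tcp_rot: [[0.002, 1.0, 0.002], [1.0, -0.002, 0.003], [0.003, 0.002, -1.0]]
force: [3.2, 2.7, 7.5]
opening: 0.236
grasp_force: 30.0
```

move_arm:
  increments:
    - {"xyz": [-0.6, 0, 0], "roll": 0, "grip": 10}
    - {"xyz": [0, 0, 0], "roll": 0, "grip": 10}
    - {"xyz": [0, 0, 0], "roll": 0, "grip": 10}

```text
time_s: 11.75
position: [0.5512, -0.0014, 0.1084]
tcp_rot: [[0.002, 1.0, 0.002], [1.0, -0.002, 0.003], [0.003, 0.002, -1.0]]
force: [2.8, 4.6, 8.3]
opening: 0.229
grasp_force: 30.0
```

move_arm:
  increments:
    - {"xyz": [0, 0, 0], "roll": 0, "grip": 60}
    - {"xyz": [0, 0, 0], "roll": 0, "grip": 60}
    - {"xyz": [0, 0, 0], "roll": 0, "grip": 60}
    - {"xyz": [0, 0, 0], "roll": 0, "grip": 60}
    - {"xyz": [0, 0, 0], "roll": 0, "grip": 60}

```text
time_s: 12.17
position: [0.5496, -0.003, 0.1068]
tcp_rot: [[0.001, 1.0, -0.003], [1.0, -0.001, 0.001], [0.001, -0.003, -1.0]]
force: [-0.1, 0.0, 0.2]
opening: 0.524
grasp_force: 0.0
```

move_arm:
  increments:
    - {"xyz": [0, 0, -15], "roll": 0, "grip": 60}
    - {"xyz": [0, 0, -30], "roll": 0, "grip": 60}
    - {"xyz": [0, 0, -30], "roll": 0, "grip": 60}
    - {"xyz": [0, 0, -30], "roll": 0, "grip": 60}
    - {"xyz": [0, 0, -30], "roll": 0, "grip": 60}

```text
time_s: 12.58
position: [0.5499, -0.0032, 0.2433]
tcp_rot: [[0.001, 1.0, -0.002], [1.0, -0.001, 0.0], [0.0, -0.002, -1.0]]
force: [0.4, -0.7, 0.3]
opening: 0.597
grasp_force: 0.0
```

move_arm:
  increments:
    - {"xyz": [-40, 0, 0], "roll": 0, "grip": 60}
    - {"xyz": [-40, 0, 0], "roll": 0, "grip": 60}
    - {"xyz": [-40, 0, 0], "roll": 0, "grip": 60}
    - {"xyz": [-40, 0, 0], "roll": 0, "grip": 60}
    - {"xyz": [0, 0, 0], "roll": 0, "grip": 60}

```text
time_s: 13.0
position: [0.5511, -0.1707, 0.2424]
tcp_rot: [[0.007, 1.0, 0.001], [1.0, -0.007, -0.005], [-0.005, 0.001, -1.0]]
force: [0.3, 0.4, 0.1]
opening: 0.598
grasp_force: 0.0
```

```bash
python3 - <<'E'
from h import *
q,d=bot.capture("top")
cv2.imwrite("pics/t4.png",cv2.resize(q[200:290,270:370,::-1],None,fx=6,fy=6,interpolation=cv2.INTER_CUBIC))
s=bot.read_state();print(s['time_s'],np.round(s['position'],4),np.round(s['force'],1))
E
```

```text
13.05 [ 0.5504 -0.1671  0.2421] [0.8 0.4 0.3]
```

View pics/t4.png

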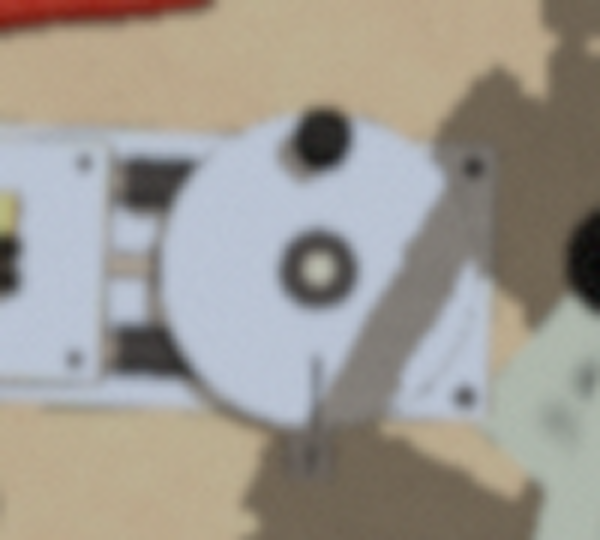

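The line (316,355 to about 316,425) lies against the pointer (311,460). I measure it once in pixels.

```bash
python3 - <<'E'
from h import *
acc=np.mean([bot.capture("top")[0].astype(float).mean(2) for _ in range(8)],0)
c=np.array([.506,.0003]);
g=acc.astype(np.float32)
# polar sampling at wheel top plane; hub centre from image
for r in np.arange(.03,.076,.004):
    an=np.pi+np.radians(-2.3)+np.linspace(-.15,.15,61)
    P=np.c_[c[0]+r*np.cos(an),c[1]+r*np.sin(an),np.full(61,.088)]
    uv=pix(P,"top").astype(np.float32)
    v=cv2.remap(g,uv[:,0],uv[:,1],cv2.INTER_CUBIC).ravel()
    i=v.argmin();b=np.median(v);w=np.clip(b-v,0,None)*(abs(np.arange(61)-i)<12)
    print(round(r,3),"min at",round(an[i]-np.pi+.0401,3),"cent",round((w*an).sum()/w.sum()-np.pi+.0401,3),v.min().round(),b.round())
# hub centre
ys,xs=np.mgrid[238:252,316:330];sub=g[238:252,316:330];w=np.clip(120-sub,0,None);print("hub",(w*xs).sum()/w.sum(),(w*ys).sum()/w.sum(),"pred",pix([.506,.0003,.094],"top"))
E
```

```text
0.03 min at 0.025 cent 0.035 184.0 187.0
0.034 min at 0.045 cent 0.054 147.0 158.0
0.038 min at 0.08 cent 0.079 124.0 148.0
0.042 min at 0.075 cent 0.075 114.0 144.0
0.046 min at 0.04 cent 0.052 112.0 131.0
0.05 min at 0.03 cent 0.036 103.0 127.0
0.054 min at 0.025 cent 0.029 98.0 122.0
0.058 min at 0.025 cent 0.028 96.0 106.0
0.062 min at -0.15 cent -0.139 93.0 97.0
0.066 min at 0.01 cent 0.01 82.0 93.0
0.07 min at 0.005 cent 0.005 81.0 93.0
0.074 min at -0.0 cent -0.002 92.0 96.0
hub 322.56411056604077 244.53677612894145 pred [[322.46961383 244.26589137]]
```

move_arm:
  increments:
    - {"xyz": [0, -25, 0], "roll": 0, "grip": 60}
    - {"xyz": [0, -25, 0], "roll": 0, "grip": 60}
    - {"xyz": [0, -25, 0], "roll": 0, "grip": 60}
    - {"xyz": [0, -25, 0], "roll": 0, "grip": 60}
    - {"xyz": [0, 0, 0], "roll": 0, "grip": 60}

```text
time_s: 13.87
position: [0.4458, -0.1607, 0.2421]
tcp_rot: [[0.001, 1.0, -0.006], [1.0, -0.001, 0.003], [0.003, -0.006, -1.0]]
force: [-0.4, 0.6, -0.6]
opening: 0.6
grasp_force: 0.0
```

move_arm:
  increments:
    - {"xyz": [-35, 0, 0], "roll": 0, "grip": 60}
    - {"xyz": [-35, 0, 0], "roll": 0, "grip": 60}
    - {"xyz": [-35, 0, 0], "roll": 0, "grip": 60}
    - {"xyz": [0, 0, 0], "roll": 0, "grip": 60}
    - {"xyz": [0, 0, 0], "roll": 0, "grip": 60}

```text
time_s: 14.28
position: [0.4514, -0.2696, 0.2426]
tcp_rot: [[0.003, 1.0, 0.001], [1.0, -0.003, -0.001], [-0.001, 0.001, -1.0]]
force: [0.2, 0.4, -0.6]
opening: 0.6
grasp_force: 0.0
```

```bash
python3 - <<'E'
from h import *
F=[bot.capture("top")[0] for _ in range(8)]
g=np.mean([f.astype(float).mean(2) for f in F],0).astype(np.float32)
cv2.imwrite("pics/t5.png",cv2.resize(F[-1][200:290,270:370,::-1],None,fx=6,fy=6,interpolation=cv2.INTER_CUBIC))
c=np.array([.506,.0003])
for r in np.arange(.034,.079,.004):
    an=np.pi+np.radians(-2.3)+np.linspace(-.15,.15,61)
    uv=pix(np.c_[c[0]+r*np.cos(an),c[1]+r*np.sin(an),np.full(61,.088)],"top").astype(np.float32)
    v=cv2.remap(g,uv[:,0],uv[:,1],cv2.INTER_CUBIC).ravel();i=v.argmin();b=np.median(v);w=np.clip(b-v,0,None)*(abs(np.arange(61)-i)<12)
    print(round(r,3),round((w*an).sum()/w.sum()-np.pi+.0401,3),v.min().round(),b.round())
E
```

```text
0.034 0.031 137.0 157.0
0.038 0.035 130.0 157.0
0.042 0.03 133.0 162.0
0.046 0.025 139.0 168.0
0.05 0.025 138.0 170.0
0.054 0.025 139.0 169.0
0.058 -0.132 136.0 153.0
0.062 -0.131 106.0 150.0
0.066 -0.127 91.0 132.0
0.07 -0.125 88.0 138.0
0.074 -0.128 91.0 144.0
0.078 -0.126 119.0 148.0
```

View pics/t5.png

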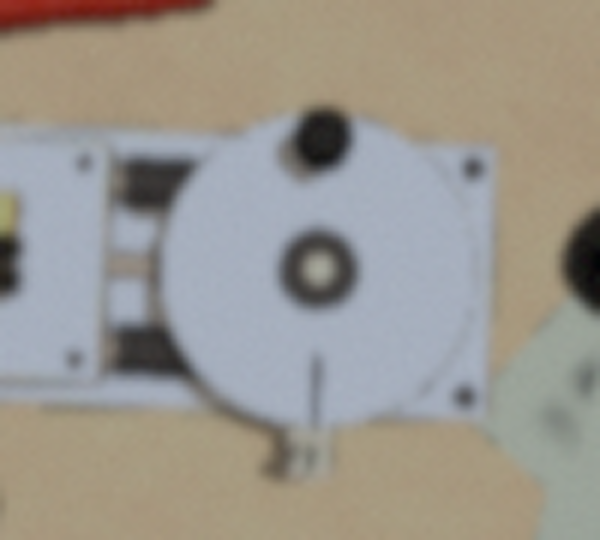

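```bash
python3 -c "
from rig import bot
print(bot.hand_in())"
```

```text
the job is handed in; nothing more can be done
None
```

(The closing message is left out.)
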